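# Brush out the anchor hole and uncap the mortar cartridge

### The job

With the long wire brush standing in the drilled hole of the concrete block, brush the hole out with two full strokes (up until its lower end is nearly at the mouth, back down to the bottom, and again), then stand it head-down in the steel tin and let go. Then unscrew the cap of the mortar cartridge in the rack place nearer the block: its thread may be right- or left-hand, so try which way it gives, turn it that way until it comes loose and lift it off. Finish while still holding the cap in the gripper, at least 5 cm above where it was seated; leave the spare cartridge capped, the tin standing and the bin of bolts where it is.

Things in the scene. Friction and masses are not known exactly. Their poses are not given: they have to be found in the camera images.
- block_hole0 (a point): centre of the mouth of the drilled hole, in the top face of a grey concrete block, 160 x 140 x 95 mm high, fixed on the bench; round blind hole, 30 mm wide, 80 mm deep, straight down; z up
- brush: long round wire brush, 220 mm, 0.12 kg, standing loosely (it may lean a few degrees) in the hole on its head; origin at the lower end of the brush, z runs up along it. From the lower end: bristle head 28 mm across up to 65 mm, thin stem, then a round wooden handle 21 mm across from 124 to 219 mm; grip the handle
- tin: open round steel tin standing loose on the bench, 84 mm across at the rim, 100 mm high, 3 mm wall and a 4 mm floor, 0.5 kg; origin at the centre of its underside, z up
- rack: grey steel rack bolted to the bench, base 100 x 240 mm, with a flat upright 130 mm high on its far (+x) side behind each of two white 52 mm cartridges, clamped upright with steel bands so that they cannot turn, axes at x = 0, y = -62 mm (the one to open, nearer the block) and y = +62 mm (the spare); origin at the centre of its underside, turned up to 15 degrees
- seat (a point): point on the axis of the cartridge to open, 215 mm above the bench, where the underside of its screwed-on cap sits on a flat 40 mm wide shoulder; axes parallel to the rack's. The outlet under the cap is 25 mm high. The cap turns easily, stays wherever it is let go, and does not rise by itself when turned
- cap: ribbed round black cap, 36 mm across, 34 mm high, 30 g, on the outlet of the cartridge to open; origin at the centre of its open underside, z up. It comes loose counter-clockwise (seen from above) or clockwise: that differs from run to run and cannot be seen. The wrong way it stops hard after 3 degrees (up to 12 if forced); the right way it is free to lift off from 110 degrees, with a stop at 120
- spare_cap: the same kind of cap on the spare cartridge, 124 mm farther from the block; leave it on
- bin: yellow hopper-front plastic bin with bolts, 150 x 105 x 70 mm high, 0.9 kg, loose on the bench beyond the block; origin at the centre of its underside; leave it alone
Mind the look-alikes: they are no part of the job. Leave any red look-alike of the part that bears block_hole0 alone.

How it is judged:
By the outcome, as a careful person would: the job done as asked, in the order asked, and still so for the second after the job is handed in, while the arm keeps its last pose, push and grip.
It also fails if it takes over 67 s, if anything falls off the work surface, if the arm or the gripper's body presses on something with over 40 N, if the wrist force passes 120 N, or if a joint passes its speed limit or range.

### The arm

A 6-joint arm with a two-finger parallel gripper is mounted at the origin on the work surface. World frame = base frame: x ahead of the robot, y to its left, z up, the work surface at z = 0. Lengths are in m, angles in degrees, forces in N, time in s.
With the tool pointing down it reaches from about 0.35 to 0.875 m from the base axis. Payload 4.2 kg.
Tool frame: the origin (TCP) lies between the finger pads; the fingertips stand 11 mm ahead of it and the grasp point (between the pads) lies 8 mm behind it; z points along the fingers, y is the direction in which the jaws open and shut (so a half turn about z gives the same grasp; the last joint's range is limited). The gripper opens to 87 mm and grips with 3 to 60 N. Pads are 19 mm wide; open, the fingers measure 117 mm over their backs; the gripper's body (75 mm by 190 mm) begins 51 mm behind the grasp point.
Start: joints at [-48.323, 22.042, 0.453, 0, -68.411, -14.817], TCP at [0.282, -0.558, 0.234] pointing down, gripper open.
Joint ranges: [-179.83, 179.83], [-69.29, 118.12], [-61.27, 80.66], [-181.25, 117.63], [-171.15, -9.14], [-177.46, 177.46]. Speed limits (degrees/s): [159.86, 159.86, 180, 180, 180, 180].

### API

Orientations are given as a 3x3 rotation matrix whose columns are the frame's x, y, z axes.
In Python, from station import sense, capture, get_calibration, finish_job, search_frame, cut_out gives the robot as it stands.
- The arm moves only by the tool arm_command, never from a script. Its argument "rows" is a list of rows, each an object with "fingers": the opening in per cent of the stroke, from 0 (shut) to 100 (fully open); "travel": the shift along the tool's x, y, z in cm, a list of three; "roll": the turn about the tool's z in degrees. A call has 1 to 10 rows; each row is the pose to reach, as a shift and turn from the pose commanded when the call began, along the tool's axes at that moment; what a row does not reach only later rows make up. A row lasts 1/10 s, in which the tool goes at most 50 mm and 8.59 degrees, less where a joint would pass 70% of its speed; a pose out of reach is approached as far as the arm can. A call with a gripper value outside its range is refused whole. The fingers move at their own pace and stop on an object; the grip force is fixed at half the most. Time passes only in rows, so rows that repeat a pose let the fingers close. It gives the time, the measured TCP pose, the force and the opening at its end, in the units of the state.
- sense(): the state, without advancing time (a new reading comes with each control period).
- capture(name): name is "scene" or "top" or "wrist"; returns (picture, depth): 420x560x3 uint8, red, green, blue; 420x560 float32, m along the optical axis (not along the pixel's ray), 0 where there is no reading.
- get_calibration(name): a dict with "fov_y" (degrees; the focal length in pixels is half the picture's height over the tangent of half this angle, whatever the lens; pixels are square), "cx", "cy" (the principal point, pixels), "origin" and "attitude" of the camera in the world; the wrist camera has in their place "mount" (4x4, takes a point from camera to tool coordinates, whose origin is the TCP and whose axes are the flange's). Camera axes: x right, y down, z forward; pixel columns grow to the right and rows downward; lengths in m; the calibration is good to about 2 mm. A picture is of the moment at which its call begins: read the wrist's pose just before it. get_calibration takes no time and is no camera call.
- finish_job(): hands the job in, once; it reports no verdict.
Trained networks look in the newest picture that a camera, given by its name, has taken for a name from the list of things; names that differ only in an ending like _2 or _b are one class to them, and where a whole thing is asked for, a point or a joint stands for the part that bears it (a point fixed in the world has none). Each returns a list of dicts, best first, with "p" (0 to 1); they miss things now and then, are a little off and sometimes report something else, mostly with a low value. They report only what shows in the picture. A call takes as long as a camera call. They do not tell look-alikes from the thing itself.
- search_frame(camera, label): "position" ([x, y, z] in m, in world coordinates, good to about 4 mm: the middle of the surface that is visible of it).
- cut_out(camera, label): "mask" (420x560 bool, what is visible of it).
The state is a dict: "time_s": time; "joints": joint angles; "joint_velocities": joint speeds; "effort": joint torques, N m; "tcp_pos": TCP position; "ee_rot": TCP orientation; "wrist_force": force on the tool from outside, world axes, zero at the start; "moment": the same for the moment, N m; "gripper_width": opening from 0.0 (shut) to 1.0 (fully open).
Only numpy, scipy, OpenCV 4.12 (cv2) and the standard library are available. Lean on these libraries where they do the work, as an engineer would, in place of code of your own. Each camera call takes 0.05 s, during which the arm holds its last target. There are 200 camera calls.

## Working session

There is one attempt and no reset: what is moved stays moved. The work goes in short steps, Python scripts to look and compute and a tool call to move; the robot and the scene stay as the last step left them, time stands still between calls to the robot, and variables do not carry over. Pictures are saved under pics/ and viewed, about 8 in all and at most 12, crops included, and the job is handed in when it is done.

Besides the shell and the picture viewer there is one more tool, called after "Call:" as a command line: name --argument value ..., lists and objects as JSON in quotes. arm_command: Moves the arm, as the interface text tells. Its arguments: {"type":"object","properties":{"rows":{"type":"array","items":{"type":"object","properties":{"fingers":{"type":"number"},"travel":{"type":"array","items":{"type":"number"}},"roll":{"type":"number"}}}}},"required":["rows"]}

```bash
ls; mkdir -p pics
cat > h.py <<'E'
import numpy as np, cv2
from station import *
def save(n,im): cv2.imwrite('pics/'+n+'.png',cv2.cvtColor(im,cv2.COLOR_RGB2BGR))
def cam(name,s=None):
    c=get_calibration(name); f=210/np.tan(np.radians(c['fov_y'])/2)
    if 'mount' in c:
        s=s or sense(); T=np.eye(4); T[:3,:3]=s['ee_rot']; T[:3,3]=s['tcp_pos']; T=T@np.array(c['mount'])
        R,o=T[:3,:3],T[:3,3]
    else: R,o=np.array(c['attitude']),np.array(c['origin'])
    return f,c['cx'],c['cy'],R,o
def cloud(name,d,s=None):
    f,cx,cy,R,o=cam(name,s); v,u=np.mgrid[:420,:560]
    P=np.stack([(u-cx)/f*d,(v-cy)/f*d,d],-1)@R.T+o
    P[d==0]=np.nan; return P
def pix(name,p,s=None):
    f,cx,cy,R,o=cam(name,s); q=R.T@(np.array(p)-o); return q[0]/q[2]*f+cx,q[1]/q[2]*f+cy
E
python3 - <<'E'
from h import *
print(sense())
for n in ('scene','top'):
    im,d=capture(n); save(n+'0',im); np.save(n+'0.npy',d)
    print(n,get_calibration(n))
    for l in ('block_hole0','brush','tin','rack','seat','cap','spare_cap','bin'):
        print(l,[(np.round(r['position'],3).tolist(),round(r['p'],2),np.round(pix(n,r['position'])).tolist()) for r in search_frame(n,l)])
E
```

```text
pics
{'time_s': 0.0, 'joints': array([-4.83208923e+01,  2.20920494e+01,  3.79588687e-01, -3.01254196e-02,
       -6.84101789e+01, -1.48155549e+01]), 'joint_velocities': array([ 0.10502645,  0.02703383, -0.04396114, -0.06217661, -0.07225567,
       -0.08033482]), 'effort': array([-1.50278192e-03, -3.90662491e+01,  1.87407357e+01,  4.22010452e+00,
        1.09375341e-02, -1.90873220e-04]), 'tcp_pos': array([ 0.2821697 , -0.55703158,  0.23244175]), 'ee_rot': array([[-8.92172756e-01, -4.51693097e-01, -1.05813707e-03],
       [-4.51694330e-01,  8.92170685e-01,  1.92373278e-03],
       [ 7.51020584e-05,  2.19425649e-03, -9.99997590e-01]]), 'wrist_force': array([-1.25848141,  1.0755918 , -0.52466886]), 'moment': array([ 0.01343943, -0.03160533, -0.0495694 ]), 'gripper_width': 1.0007071804952399}
scene {'fov_y': 44.5676007113945, 'cx': 280.4674301860787, 'cy': 205.62508566465786, 'origin': array([1.26940421, 0.21865237, 1.15063775]), 'attitude': array([[-0.47138959,  0.70181471, -0.53408611],
       [ 0.88184438,  0.38327882, -0.2746777 ],
       [ 0.01193105, -0.60046104, -0.799565  ]])}
bl
[... 696 characters left out ...]
8,  1.55429693]), 'attitude': array([[ 0.02078905, -0.99515279,  0.09611839],
       [-0.99966342, -0.01919788,  0.01744961],
       [-0.01551976, -0.0964488 , -0.99521694]])}
block_hole0 [([0.444, -0.323, 0.094], 0.87, [347.0, 262.0]), ([0.496, -0.543, 0.094], 0.81, [419.0, 247.0])]
brush [([0.439, -0.327, 0.198], 0.53, [353.0, 265.0])]
tin [([0.769, -0.151, 0.011], 0.74, [292.0, 161.0]), ([0.51, -0.05, 0.006], 0.6, [260.0, 239.0])]
rack [([0.495, 0.194, 0.002], 0.6, [186.0, 242.0])]
seat [([0.496, 0.194, 0.004], 0.77, [186.0, 242.0])]
cap [([0.49, 0.13, 0.249], 0.55, [190.0, 243.0])]
spare_cap [([0.506, 0.256, 0.252], 0.57, [145.0, 237.0])]
bin [([0.77, -0.15, 0.01], 0.84, [292.0, 161.0])]
```

View pics/scene0.png

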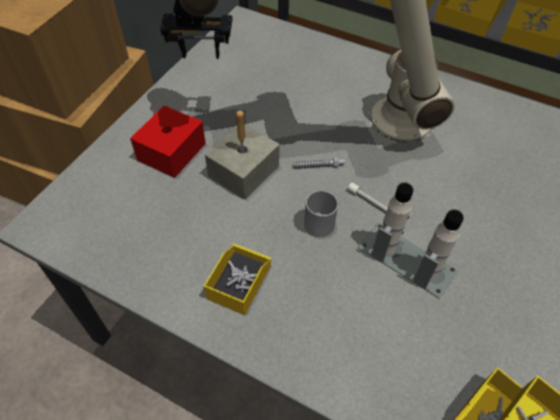

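View pics/top0.png

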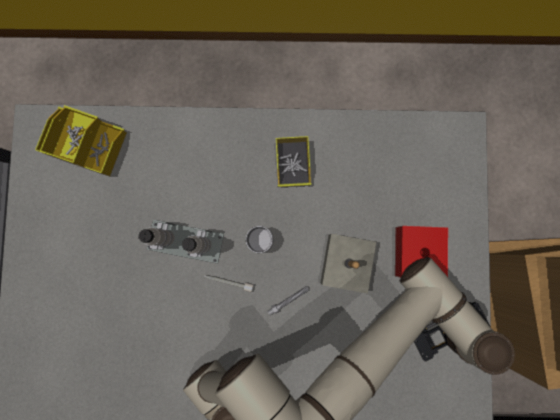

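The pictures show the grey block with the brush in its hole (top 353,265; scene 241,126) and the red look-alike block to its right (top 422,250). The tin is at top (262,239). The rack's caps are at top (190,243), nearer the block and so the one to open, and (147,236), the spare. The bin is at (292,161). Next I measure from the depth.

Run:
```python
from h import *
C={n:cloud(n,np.load(n+'0.npy')) for n in('scene','top')}
def sel(n,c,r,z0,z1):
    P=C[n].reshape(-1,3); m=(np.hypot(P[:,0]-c[0],P[:,1]-c[1])<r)&(P[:,2]>z0)&(P[:,2]<z1); return P[m]
def circ(P,r=None):
    from scipy.optimize import least_squares as L
    x0=P.mean(0)[:2]
    f=L(lambda q:np.hypot(P[:,0]-q[0],P[:,1]-q[1])-(r or q[2]),[*x0,.03],loss='soft_l1',f_scale=.002); return np.round(f.x,4)
for n in C:
    print(n)
    for a in np.arange(.10,.25,.02):
        P=sel(n,(.44,-.325),.04,a,a+.02)
        if len(P)>3: print(' brush z%.2f'%a,len(P),np.round(P.mean(0),4))
    for nm,c in (('cap',(.492,.132)),('spare',(.508,.255))):
        P=sel(n,c,.035,.235,.27); 
        if len(P): 
            t=P[P[:,2]>np.percentile(P[:,2],80)-.004]; print(nm,len(P),P.min(0).round(3),P.max(0).round(3),'top',len(t),t.mean(0).round(4),'mid',((t.min(0)+t.max(0))/2).round(4))
    P=sel(n,(.51,-.05),.07,.085,.115); print('tin rim',len(P),P.min(0).round(3),P.max(0).round(3),circ(P),circ(P,.0405))
    P=sel(n,(.46,-.32),.13,.088,.102); 
    r=cv2.minAreaRect((P[:,:2]*1000).astype(np.float32)); print('block',len(P),P[:,2].mean(),r)
    P=sel(n,(.78,-.15),.12,.055,.08); print('bin',P.min(0),P.max(0))
```

```text
scene
 brush z0.10 23 [ 0.4411 -0.3257  0.1056]
 brush z0.12 11 [ 0.4453 -0.3297  0.1317]
 brush z0.14 31 [ 0.447  -0.3291  0.15  ]
 brush z0.16 46 [ 0.4477 -0.3281  0.171 ]
 brush z0.18 42 [ 0.4466 -0.3278  0.191 ]
 brush z0.20 43 [ 0.4474 -0.3289  0.2099]
 brush z0.22 60 [ 0.4452 -0.3301  0.2306]
cap 227 [0.471 0.114 0.235] [0.508 0.152 0.256] top 149 [0.4889 0.1336 0.2501] mid [0.4892 0.1334 0.2516]
spare 250 [0.49  0.237 0.235] [0.528 0.274 0.255] top 177 [0.5099 0.2555 0.25  ] mid [0.5087 0.2556 0.2507]
tin rim 307 [ 0.467 -0.095  0.085] [ 0.553 -0.011  0.107] [ 0.5097 -0.0532  0.0402] [ 0.5097 -0.0532  0.03  ]
block 2048 0.09522599723563543 ((441.4661560058594, -333.0309753417969), (146.09890747070312, 164.08587646484375), 81.0786361694336)
bin [ 0.71071695 -0.20911802  0.05508239] [ 0.8428431  -0.09486881  0.07696243]
top
 brush z0.10 31 [ 0.4439 -0.3234  0.1016]
 brush z0.14 6 [ 0.4411 -0.3204  0.1516]
 brush z0.16 5 [ 0.4431 -0.3205  0.1705]
 brush z0.18 6 [ 0.4408 -0.3214  0.1882]
 brush z0.20 9 [ 0.4425 -0.3214  0.2094]
 brush z0.22 43 [ 0.4414 -0.3281  0.2327]
cap 147 [0.471 0.118 0.236] [0.505 0.153 0.256] top 100 [0.4883 0.1359 0.2508] mid [0.488  0.1352 0.2522]
spare 155 [0.491 0.239 0.235] [0.528 0.275 0.261] top 106 [0.5079 0.2575 0.251 ] mid [0.5077 0.2583 0.2543]
tin rim 87 [ 0.469 -0.092  0.086] [ 0.549 -0.011  0.109] [ 0.5084 -0.0511  0.0402] [ 0.5084 -0.0511  0.03  ]
block 2248 0.0952595605941087 ((441.0185546875, -329.46197509765625), (141.10882568359375, 159.68875122070312), 80.67823028564453)
bin [ 0.70606524 -0.20494615  0.05517726] [ 0.8418047  -0.09657102  0.0783071 ]
```

Call:
arm_command --rows '[{"travel":[0,0,-3],"roll":0,"fingers":100},{"travel":[0,0,-5.8],"roll":0,"fingers":100},{"travel":[-4,2.1,-5.8],"roll":0,"fingers":100},{"travel":[-8,4.3,-5.8],"roll":0,"fingers":100},{"travel":[-12,6.4,-5.8],"roll":0,"fingers":100},{"travel":[-16,8.6,-5.8],"roll":0,"fingers":100},{"travel":[-20,10.7,-5.8],"roll":0,"fingers":100},{"travel":[-23,12.3,-5.8],"roll":0,"fingers":100},{"travel":[-24.6,13.2,-5.8],"roll":0,"fingers":100},{"travel":[-24.6,13.2,-5.8],"roll":0,"fingers":100}]'

```text
time_s: 1.9
tcp_pos: [0.4435, -0.3268, 0.2918]
ee_rot: [[-0.89, -0.455, 0.001], [-0.455, 0.89, -0.0], [-0.001, -0.0, -1.0]]
wrist_force: [0.1, 0.1, 0.1]
gripper_width: 1.003
```

Run:
```python
from h import *
s=sense(); im,d=capture('wrist'); save('w1',im); P=cloud('wrist',d,s)
print(s['tcp_pos'],s['joints'],s['wrist_force'])
print(pix('wrist',(.442,-.328,.235),s))
Q=P.reshape(-1,3); r=np.hypot(Q[:,0]-.442,Q[:,1]+.328)<.04
for a in (.10,.12,.14,.16,.18,.2,.22,.23):
    t=Q[r&(Q[:,2]>a)&(Q[:,2]<a+.02)]
    if len(t): print(a,len(t),t.mean(0).round(4),t.min(0).round(3),t.max(0).round(3))
```

```text
[ 0.44347633 -0.32683109  0.29176595] [-1.95337989e+01  1.26845094e+01 -4.47596478e+00 -1.25607318e-02
 -7.28050444e+01 -4.33956016e+01] [0.11677233 0.11644026 0.07286596]
(np.float64(278.6722550553706), np.float64(227.26930771477603))
0.1 17 [ 0.4387 -0.3336  0.1052] [ 0.438 -0.336  0.101] [ 0.442 -0.331  0.112]
0.14 90 [ 0.4338 -0.3357  0.1517] [ 0.431 -0.343  0.143] [ 0.442 -0.324  0.16 ]
0.16 138 [ 0.4337 -0.3355  0.1705] [ 0.431 -0.343  0.16 ] [ 0.442 -0.324  0.18 ]
0.18 163 [ 0.4338 -0.3357  0.1904] [ 0.431 -0.343  0.18 ] [ 0.442 -0.324  0.2  ]
0.2 211 [ 0.4338 -0.3355  0.2104] [ 0.431 -0.343  0.2  ] [ 0.442 -0.324  0.22 ]
0.22 795 [ 0.4389 -0.3333  0.2324] [ 0.431 -0.343  0.22 ] [ 0.452 -0.322  0.237]
0.23 625 [ 0.44   -0.3329  0.2341] [ 0.432 -0.342  0.23 ] [ 0.451 -0.323  0.237]
```

View pics/w1.png

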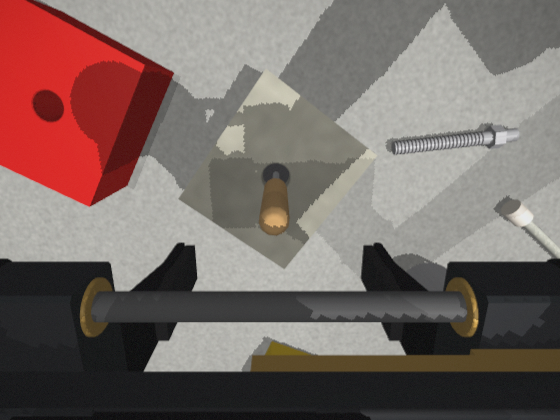

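The wrist view shows the grey block with the brush handle (tip at 274,222) upright in its hole and the red block at left, well clear. The handle axis is at about (0.4415, -0.3325). I'll correct by about 6 mm, descend and grip.

Call:
arm_command --rows '[{"travel":[0.45,-0.4,0],"roll":0,"fingers":100},{"travel":[0.45,-0.4,3],"roll":0,"fingers":100},{"travel":[0.45,-0.4,6],"roll":0,"fingers":100},{"travel":[0.45,-0.4,9],"roll":0,"fingers":100},{"travel":[0.45,-0.4,10.6],"roll":0,"fingers":100},{"travel":[0.45,-0.4,10.6],"roll":0,"fingers":100},{"travel":[0.45,-0.4,10.6],"roll":0,"fingers":60},{"travel":[0.45,-0.4,10.6],"roll":0,"fingers":30},{"travel":[0.45,-0.4,10.6],"roll":0,"fingers":10},{"travel":[0.45,-0.4,10.6],"roll":0,"fingers":0}]'

```text
time_s: 2.95
tcp_pos: [0.4404, -0.3345, 0.1865]
ee_rot: [[-0.892, -0.452, 0.002], [-0.452, 0.892, -0.001], [-0.001, -0.001, -1.0]]
wrist_force: [-0.8, 0.3, 0.3]
gripper_width: 0.723
```

Call:
arm_command --rows '[{"travel":[0,0,0],"roll":0,"fingers":0},{"travel":[0,0,0],"roll":0,"fingers":0},{"travel":[0,0,0],"roll":0,"fingers":0},{"travel":[0,0,0],"roll":0,"fingers":0}]'

```text
time_s: 3.35
tcp_pos: [0.44, -0.3342, 0.1856]
ee_rot: [[-0.892, -0.452, -0.0], [-0.452, 0.892, -0.0], [0.0, -0.0, -1.0]]
wrist_force: [-0.6, 0.9, -0.3]
gripper_width: 0.362
```

Call:
arm_command --rows '[{"travel":[0,0,0],"roll":0,"fingers":0},{"travel":[0,0,0],"roll":0,"fingers":0},{"travel":[0,0,0],"roll":0,"fingers":0},{"travel":[0,0,0],"roll":0,"fingers":0},{"travel":[0,0,0],"roll":0,"fingers":0}]'

```text
time_s: 3.85
tcp_pos: [0.4399, -0.3342, 0.1855]
ee_rot: [[-0.892, -0.452, -0.0], [-0.452, 0.892, 0.0], [0.0, 0.0, -1.0]]
wrist_force: [0.1, -0.4, -0.4]
gripper_width: 0.231
```

Call:
arm_command --rows '[{"travel":[0,0,-1],"roll":0,"fingers":0},{"travel":[0,0,-2.2],"roll":0,"fingers":0},{"travel":[0,0,-3.4],"roll":0,"fingers":0},{"travel":[0,0,-4.6],"roll":0,"fingers":0},{"travel":[0,0,-5.8],"roll":0,"fingers":0},{"travel":[0,0,-6.8],"roll":0,"fingers":0},{"travel":[0,0,-7.4],"roll":0,"fingers":0},{"travel":[0,0,-7.4],"roll":0,"fingers":0},{"travel":[0,0,-7.4],"roll":0,"fingers":0}]'

```text
time_s: 4.75
tcp_pos: [0.4398, -0.3341, 0.2592]
ee_rot: [[-0.892, -0.452, -0.001], [-0.452, 0.892, 0.001], [0.0, 0.001, -1.0]]
wrist_force: [0.0, 0.4, -1.4]
gripper_width: 0.234
```

Run:
```python
from h import *
s=sense(); im,d=capture('scene'); print(s['tcp_pos'],s['wrist_force'],s['moment'])
u,v=map(int,pix('scene',(.441,-.333,.15))); save('s1',cv2.resize(im[v-70:v+50,u-80:u+80],None,fx=4,fy=4,interpolation=cv2.INTER_CUBIC))
```

```text
[ 0.43981056 -0.334054    0.25919612] [ 0.02536672  0.4062686  -1.39910433] [-0.00707313  0.03162922 -0.01874857]
```

View pics/s1.png

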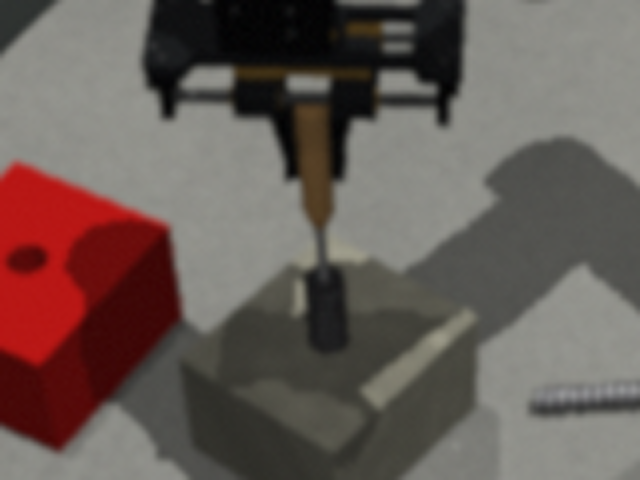

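The crop shows the bristle head (325,310) nearly fully out of the hole with its lower end at the mouth, and the handle held straight. Now down, up and down again.

Call:
arm_command --rows '[{"travel":[0,0,1],"roll":0,"fingers":0},{"travel":[0,0,2.2],"roll":0,"fingers":0},{"travel":[0,0,3.4],"roll":0,"fingers":0},{"travel":[0,0,4.6],"roll":0,"fingers":0},{"travel":[0,0,5.8],"roll":0,"fingers":0},{"travel":[0,0,6.8],"roll":0,"fingers":0},{"travel":[0,0,7.5],"roll":0,"fingers":0},{"travel":[0,0,7.5],"roll":0,"fingers":0},{"travel":[0,0,7.5],"roll":0,"fingers":0}]'

```text
time_s: 5.7
tcp_pos: [0.4403, -0.3346, 0.1852]
ee_rot: [[-0.892, -0.452, 0.001], [-0.452, 0.892, -0.001], [-0.0, -0.001, -1.0]]
wrist_force: [-1.4, -0.9, 3.9]
gripper_width: 0.232
```

Call:
arm_command --rows '[{"travel":[0,0,-1],"roll":0,"fingers":0},{"travel":[0,0,-2.2],"roll":0,"fingers":0},{"travel":[0,0,-3.4],"roll":0,"fingers":0},{"travel":[0,0,-4.6],"roll":0,"fingers":0},{"travel":[0,0,-5.8],"roll":0,"fingers":0},{"travel":[0,0,-6.8],"roll":0,"fingers":0},{"travel":[0,0,-7.5],"roll":0,"fingers":0},{"travel":[0,0,-7.5],"roll":0,"fingers":0},{"travel":[0,0,-7.5],"roll":0,"fingers":0}]'

```text
time_s: 6.6
tcp_pos: [0.4399, -0.3341, 0.2593]
ee_rot: [[-0.892, -0.452, -0.0], [-0.452, 0.892, 0.0], [0.0, 0.001, -1.0]]
wrist_force: [0.8, 0.5, -1.6]
gripper_width: 0.23
```

Call:
arm_command --rows '[{"travel":[0,0,1],"roll":0,"fingers":0},{"travel":[0,0,2.2],"roll":0,"fingers":0},{"travel":[0,0,3.4],"roll":0,"fingers":0},{"travel":[0,0,4.6],"roll":0,"fingers":0},{"travel":[0,0,5.8],"roll":0,"fingers":0},{"travel":[0,0,6.8],"roll":0,"fingers":0},{"travel":[0,0,7.5],"roll":0,"fingers":0},{"travel":[0,0,7.5],"roll":0,"fingers":0},{"travel":[0,0,7.5],"roll":0,"fingers":0}]'

```text
time_s: 7.5
tcp_pos: [0.4402, -0.3345, 0.1851]
ee_rot: [[-0.892, -0.452, 0.001], [-0.452, 0.892, -0.001], [-0.0, -0.001, -1.0]]
wrist_force: [-0.4, -0.1, 1.4]
gripper_width: 0.234
```

Call:
arm_command --rows '[{"travel":[0,0,-1.5],"roll":0,"fingers":0},{"travel":[0,0,-3.5],"roll":0,"fingers":0},{"travel":[0,0,-5.5],"roll":0,"fingers":0},{"travel":[0,0,-7.5],"roll":0,"fingers":0},{"travel":[0,0,-9.5],"roll":0,"fingers":0},{"travel":[0,0,-11.5],"roll":0,"fingers":0},{"travel":[0,0,-12.8],"roll":0,"fingers":0},{"travel":[-0.9,1,-12.8],"roll":0,"fingers":0},{"travel":[-2.7,3,-12.8],"roll":0,"fingers":0},{"travel":[-4.5,5.2,-12.8],"roll":0,"fingers":0}]'

```text
time_s: 8.5
tcp_pos: [0.4565, -0.2663, 0.3112]
ee_rot: [[-0.893, -0.451, -0.001], [-0.451, 0.893, 0.001], [0.0, 0.002, -1.0]]
wrist_force: [0.9, 0.2, -1.6]
gripper_width: 0.232
```

Call:
arm_command --rows '[{"travel":[-2,2.3,0],"roll":0,"fingers":0},{"travel":[-4,4.7,0],"roll":0,"fingers":0},{"travel":[-6,7,0],"roll":0,"fingers":0},{"travel":[-8,9.3,0],"roll":0,"fingers":0},{"travel":[-10,11.7,0],"roll":0,"fingers":0},{"travel":[-12,14,0],"roll":0,"fingers":0},{"travel":[-13.5,15.8,0],"roll":0,"fingers":0},{"travel":[-14.4,16.8,0],"roll":0,"fingers":0},{"travel":[-14.4,16.8,0],"roll":0,"fingers":0},{"travel":[-14.4,16.8,0],"roll":0,"fingers":0}]'

```text
time_s: 9.5
tcp_pos: [0.5089, -0.0525, 0.312]
ee_rot: [[-0.892, -0.452, -0.001], [-0.452, 0.892, -0.0], [0.001, 0.0, -1.0]]
wrist_force: [0.3, -0.2, -0.7]
gripper_width: 0.236
```

Run:
```python
from h import *
s=sense(); print(s['tcp_pos'],s['wrist_force'],s['joints'].round(1))
ims=[]
for n in('scene','top'):
    im,d=capture(n); P=cloud(n,d).reshape(-1,3)
    m=(np.hypot(P[:,0]-.509,P[:,1]+.052)<.03)
    for a in (.14,.16,.18,.2,.22,.24,.26,.28):
        t=P[m&(P[:,2]>a)&(P[:,2]<a+.02)]
        if len(t): print(n,a,len(t),t.mean(0).round(4),t.min(0).round(3),t.max(0).round(3))
    u,v=map(int,pix(n,(.509,-.052,.13))); ims.append(cv2.resize(im[v-60:v+60,u-60:u+60],(400,400),interpolation=cv2.INTER_CUBIC))
save('s2',np.hstack(ims))
```

```text
[ 0.50892556 -0.05253502  0.3120485 ] [ 0.25558445 -0.21009464 -0.71251434] [ 12.3   8.1  -7.3  -0.  -74.6 -75.4]
scene 0.14 45 [ 0.5191 -0.0491  0.1534] [ 0.506 -0.064  0.145] [ 0.525 -0.038  0.16 ]
scene 0.16 52 [ 0.5199 -0.0493  0.1706] [ 0.511 -0.065  0.16 ] [ 0.526 -0.038  0.18 ]
scene 0.18 66 [ 0.5189 -0.0488  0.1895] [ 0.508 -0.066  0.18 ] [ 0.525 -0.038  0.2  ]
scene 0.2 90 [ 0.5131 -0.0514  0.2071] [ 0.497 -0.066  0.2  ] [ 0.525 -0.038  0.218]
scene 0.22 17 [ 0.5125 -0.0513  0.2303] [ 0.508 -0.054  0.221] [ 0.516 -0.049  0.24 ]
scene 0.24 15 [ 0.5133 -0.0516  0.25  ] [ 0.51  -0.055  0.242] [ 0.515 -0.048  0.259]
scene 0.26 36 [ 0.5176 -0.0498  0.2733] [ 0.51  -0.061  0.262] [ 0.522 -0.042  0.28 ]
scene 0.28 52 [ 0.5176 -0.0498  0.2908] [ 0.51  -0.065  0.28 ] [ 0.523 -0.042  0.3  ]
```

View pics/s2.png

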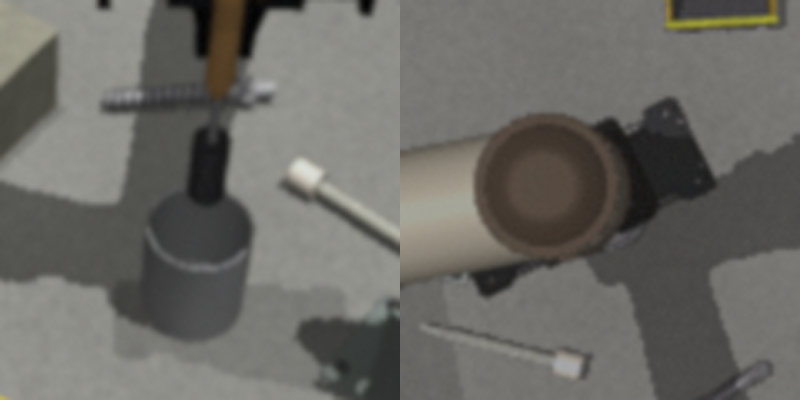

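The crops show the brush hanging upright over the middle of the tin (mouth at 200,230 in the left half). Lowering.

Call:
arm_command --rows '[{"travel":[0,0,1.5],"roll":0,"fingers":0},{"travel":[0,0,3.5],"roll":0,"fingers":0},{"travel":[0,0,5.5],"roll":0,"fingers":0},{"travel":[0,0,7.5],"roll":0,"fingers":0},{"travel":[0,0,9.5],"roll":0,"fingers":0},{"travel":[0,0,11.3],"roll":0,"fingers":0},{"travel":[0,0,12.5],"roll":0,"fingers":0},{"travel":[0,0,13.2],"roll":0,"fingers":0},{"travel":[0,0,13.6],"roll":0,"fingers":0},{"travel":[0,0,13.6],"roll":0,"fingers":0}]'

```text
time_s: 10.6
tcp_pos: [0.5093, -0.0528, 0.1766]
ee_rot: [[-0.892, -0.452, 0.0], [-0.452, 0.892, -0.0], [0.0, -0.0, -1.0]]
wrist_force: [0.0, -0.8, -1.9]
gripper_width: 0.231
```

Call:
arm_command --rows '[{"travel":[0,0,0],"roll":0,"fingers":0},{"travel":[0,0,0.1],"roll":0,"fingers":0},{"travel":[0,0,0.1],"roll":0,"fingers":0},{"travel":[0,0,0.1],"roll":0,"fingers":0}]'

```text
time_s: 11.0
tcp_pos: [0.5093, -0.0525, 0.1758]
ee_rot: [[-0.892, -0.452, 0.0], [-0.452, 0.892, 0.0], [-0.0, -0.0, -1.0]]
wrist_force: [-1.7, 0.2, -2.3]
gripper_width: 0.23
```

Call:
arm_command --rows '[{"travel":[0,0,0.1],"roll":0,"fingers":0},{"travel":[0,0,0.2],"roll":0,"fingers":0},{"travel":[0,0,0.2],"roll":0,"fingers":0},{"travel":[0,0,0.2],"roll":0,"fingers":0}]'

```text
time_s: 11.4
tcp_pos: [0.5095, -0.0526, 0.174]
ee_rot: [[-0.892, -0.452, 0.001], [-0.452, 0.892, -0.0], [-0.001, -0.0, -1.0]]
wrist_force: [-0.4, 0.2, 1.4]
gripper_width: 0.234
```

Contact with the floor of the tin. Open slowly.

Call:
arm_command --rows '[{"travel":[0,0,0],"roll":0,"fingers":26},{"travel":[0,0,0],"roll":0,"fingers":30},{"travel":[0,0,0],"roll":0,"fingers":35},{"travel":[0,0,0],"roll":0,"fingers":45},{"travel":[0,0,0],"roll":0,"fingers":60},{"travel":[0,0,0],"roll":0,"fingers":100},{"travel":[0,0,0],"roll":0,"fingers":100},{"travel":[0,0,0],"roll":0,"fingers":100},{"travel":[0,0,0],"roll":0,"fingers":100},{"travel":[0,0,0],"roll":0,"fingers":100}]'

```text
time_s: 12.4
tcp_pos: [0.5092, -0.0526, 0.1736]
ee_rot: [[-0.892, -0.452, 0.0], [-0.452, 0.892, -0.0], [-0.0, -0.0, -1.0]]
wrist_force: [-0.0, 0.1, -0.3]
gripper_width: 0.904
```

Run:
```python
from h import *
s=sense(); print(s['tcp_pos'],s['wrist_force'],s['gripper_width'])
im,d=capture('wrist'); P=cloud('wrist',d,s).reshape(-1,3); save('w3',im)
m=(np.hypot(P[:,0]-.509,P[:,1]+.052)<.04)
for a in (.12,.14,.16,.18,.2,.215):
    t=P[m&(P[:,2]>a)&(P[:,2]<a+.02)]
    if len(t): print(a,len(t),t.mean(0).round(4),t.min(0).round(3),t.max(0).round(3))
im,d=capture('scene'); P=cloud('scene',d).reshape(-1,3); m=(np.hypot(P[:,0]-.509,P[:,1]+.052)<.03)
for a in (.12,.14,.16):
    t=P[m&(P[:,2]>a)&(P[:,2]<a+.02)]
    if len(t): print('s',a,len(t),t.mean(0).round(4),t.min(0).round(3),t.max(0).round(3))
```

```text
[ 0.50923267 -0.0525928   0.17356006] [-0.02074612  0.11096389 -0.27463018] 0.9039156319055277
0.12 155 [ 0.5038 -0.0555  0.136 ] [ 0.501 -0.062  0.122] [ 0.512 -0.043  0.14 ]
0.14 483 [ 0.5038 -0.0555  0.1506] [ 0.5   -0.063  0.14 ] [ 0.514 -0.043  0.16 ]
0.16 984 [ 0.4997 -0.0439  0.171 ] [ 0.482 -0.088  0.16 ] [ 0.527 -0.014  0.18 ]
0.18 1172 [ 0.4998 -0.0469  0.1896] [ 0.482 -0.062  0.18 ] [ 0.513 -0.016  0.2  ]
0.2 467 [ 0.5009 -0.0386  0.2102] [ 0.482 -0.062  0.2  ] [ 0.519 -0.013  0.22 ]
0.215 1644 [ 0.5088 -0.0531  0.2229] [ 0.502 -0.062  0.215] [ 0.519 -0.042  0.226]
s 0.12 20 [ 0.5178 -0.0502  0.1331] [ 0.51  -0.06   0.121] [ 0.521 -0.042  0.139]
s 0.14 40 [ 0.5184 -0.0492  0.1494] [ 0.507 -0.061  0.14 ] [ 0.525 -0.042  0.159]
s 0.16 42 [ 0.5187 -0.0499  0.1694] [ 0.51 -0.06  0.16] [ 0.523 -0.042  0.179]
```

The brush stands free and upright in the tin. Up, then over to the cap while rolling so the last joint is mid-range.

Call:
arm_command --rows '[{"travel":[0,0,-1.5],"roll":0,"fingers":100},{"travel":[0,0,-4],"roll":0,"fingers":100},{"travel":[0,0,-7],"roll":0,"fingers":100},{"travel":[0,0,-10],"roll":0,"fingers":100},{"travel":[0,0,-13],"roll":0,"fingers":100},{"travel":[0,0,-14.6],"roll":0,"fingers":100},{"travel":[0,0,-14.6],"roll":0,"fingers":100}]'

```text
time_s: 13.2
tcp_pos: [0.5104, -0.0526, 0.3223]
ee_rot: [[-0.892, -0.452, 0.006], [-0.452, 0.892, 0.001], [-0.006, -0.002, -1.0]]
wrist_force: [0.8, -0.6, 0.2]
gripper_width: 1.003
```

Call:
arm_command --rows '[{"travel":[-0.6,1.6,0],"roll":-8,"fingers":100},{"travel":[-1.3,3.5,0],"roll":-16,"fingers":100},{"travel":[-2,5.3,0],"roll":-24,"fingers":100},{"travel":[-2.7,7.2,0],"roll":-32,"fingers":100},{"travel":[-3.4,9.1,0],"roll":-40,"fingers":100},{"travel":[-4.1,11,0],"roll":-48,"fingers":100},{"travel":[-4.8,12.8,0],"roll":-56,"fingers":100},{"travel":[-5.5,14.7,0],"roll":-64,"fingers":100},{"travel":[-6.2,16.5,0],"roll":-72,"fingers":100},{"travel":[-6.6,17.6,0],"roll":-78,"fingers":100}]'

```text
time_s: 14.2
tcp_pos: [0.4879, 0.1353, 0.3179]
ee_rot: [[0.262, -0.965, -0.002], [-0.965, -0.262, -0.001], [0.0, 0.003, -1.0]]
wrist_force: [0.2, -0.4, -0.5]
gripper_width: 0.996
```

Call:
arm_command --rows '[{"travel":[0,0,0],"roll":0,"fingers":100},{"travel":[0,0,0],"roll":0,"fingers":100}]'

```text
time_s: 14.4
tcp_pos: [0.4882, 0.134, 0.3186]
ee_rot: [[0.255, -0.967, -0.002], [-0.967, -0.255, -0.001], [0.0, 0.002, -1.0]]
wrist_force: [-0.4, 0.3, 0.6]
gripper_width: 0.999
```

Run:
```python
from h import *
s=sense(); print(s['tcp_pos'],s['joints'].round(1),s['wrist_force']); print(s['ee_rot'].round(3))
im,d=capture('wrist'); save('w4',im); P=cloud('wrist',d,s).reshape(-1,3)
print(pix('wrist',(.489,.1345,.249),s))
m=(np.hypot(P[:,0]-.489,P[:,1]-.1345)<.035)&(P[:,2]>.225)&(P[:,2]<.27)
t=P[m]; print(len(t),t.min(0).round(4),t.max(0).round(4))
t=t[t[:,2]>.243]; print(len(t),t[:,2].mean(),cv2.minEnclosingCircle((t[:,:2]*1000).astype(np.float32)),t.mean(0))
im,d=capture('scene'); 
u,v=map(int,pix('scene',(.509,-.052,.12))); save('s4',np.hstack([cv2.resize(im[v-60:v+60,u-60:u+60],(400,400),interpolation=cv2.INTER_CUBIC),cv2.resize(cv2.imread('pics/w4.png')[:,:,::-1],(400,400))]))
```

```text
[0.48816182 0.13404523 0.3185633 ] [ 33.7   7.4  -7.2  -0.  -75.5 -19. ] [-0.37402393  0.29970352  0.59481421]
[[ 0.255 -0.967 -0.002]
 [-0.967 -0.255 -0.001]
 [ 0.     0.002 -1.   ]]
(np.float64(277.04805791788004), np.float64(223.78453411505575))
2430 [0.4697 0.1146 0.225 ] [0.5075 0.1511 0.2524]
2104 0.24908487883599956 ((488.6086120605469, 133.52207946777344), 18.996721267700195) [0.48892448 0.13216605 0.24908488]
```

View pics/s4.png

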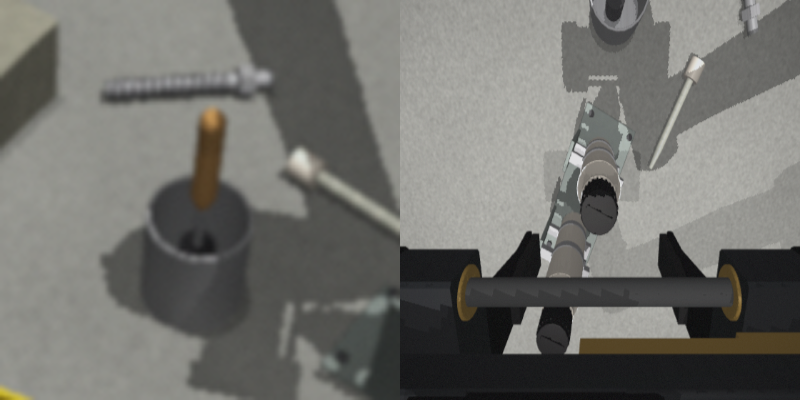

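Left: the brush stands in the tin, which is also upright. Right: the cap between tin and spare (600,205 in the montage) is centred under the open jaws, and the spare (552,335) lies behind. Descend and close.

Call:
arm_command --rows '[{"travel":[0,0,2],"roll":0,"fingers":100},{"travel":[0,0,4.5],"roll":0,"fingers":100},{"travel":[0,0,7],"roll":0,"fingers":100},{"travel":[0,0,8.3],"roll":0,"fingers":100},{"travel":[0,0,8.8],"roll":0,"fingers":100},{"travel":[0,0,8.8],"roll":0,"fingers":80},{"travel":[0,0,8.8],"roll":0,"fingers":60},{"travel":[0,0,8.8],"roll":0,"fingers":30},{"travel":[0,0,8.8],"roll":0,"fingers":0},{"travel":[0,0,8.8],"roll":0,"fingers":0}]'

```text
time_s: 15.5
tcp_pos: [0.4887, 0.1344, 0.232]
ee_rot: [[0.256, -0.967, 0.001], [-0.967, -0.256, 0.001], [-0.0, -0.001, -1.0]]
wrist_force: [0.3, -0.5, -1.3]
gripper_width: 0.628
```

Call:
arm_command --rows '[{"travel":[0,0,0],"roll":0,"fingers":0},{"travel":[0,0,0],"roll":0,"fingers":0},{"travel":[0,0,0],"roll":0,"fingers":0},{"travel":[0,0,0],"roll":0,"fingers":0},{"travel":[0,0,0],"roll":0,"fingers":0},{"travel":[0,0,0],"roll":0,"fingers":0}]'

```text
time_s: 16.1
tcp_pos: [0.4886, 0.1343, 0.2316]
ee_rot: [[0.256, -0.967, 0.0], [-0.967, -0.256, 0.0], [-0.0, -0.0, -1.0]]
wrist_force: [-0.6, 0.3, 1.3]
gripper_width: 0.414
```

Run:
```python
from h import *
s=sense()
for k in('time_s','tcp_pos','joints','wrist_force','moment','gripper_width'): print(k,np.round(s[k],3))
```

```text
time_s 16.1
tcp_pos [0.489 0.134 0.232]
joints [ 3.3750e+01  1.0571e+01 -1.6020e+01  1.0000e-03 -6.3401e+01 -1.8889e+01]
wrist_force [-0.648  0.313  1.345]
moment [0.016 0.267 0.03 ]
gripper_width 0.414
```

Gripped at 36 mm. Try 5° counter-clockwise (negative roll).

Call:
arm_command --rows '[{"travel":[0,0,0],"roll":-1,"fingers":0},{"travel":[0,0,0],"roll":-2,"fingers":0},{"travel":[0,0,0],"roll":-3,"fingers":0},{"travel":[0,0,0],"roll":-4,"fingers":0},{"travel":[0,0,0],"roll":-5,"fingers":0},{"travel":[0,0,0],"roll":-5,"fingers":0},{"travel":[0,0,0],"roll":-5,"fingers":0}]'

```text
time_s: 16.8
tcp_pos: [0.4887, 0.1343, 0.2316]
ee_rot: [[0.34, -0.94, 0.0], [-0.94, -0.34, 0.0], [0.0, -0.0, -1.0]]
wrist_force: [-0.8, -0.6, 2.1]
gripper_width: 0.406
```

Run:
```python
from h import *
s=sense()
for k in('time_s','tcp_pos','joints','effort','wrist_force','moment','gripper_width'): print(k,np.round(s[k],3))
```

```text
time_s 16.8
tcp_pos [0.489 0.134 0.232]
joints [ 3.3749e+01  1.0574e+01 -1.6021e+01  7.0000e-03 -6.3393e+01 -1.3886e+01]
effort [ 1.6000e-02 -2.7437e+01  1.7587e+01  3.8680e+00 -1.0000e-03 -7.0000e-03]
wrist_force [-0.795 -0.635  2.09 ]
moment [-0.028  0.082  0.084]
gripper_width 0.406
```

The moment is low (0.08 N·m), which isn't conclusive. I'll compare with the same angle the other way.

Call:
arm_command --rows '[{"travel":[0,0,0],"roll":2,"fingers":0},{"travel":[0,0,0],"roll":4,"fingers":0},{"travel":[0,0,0],"roll":6,"fingers":0},{"travel":[0,0,0],"roll":8,"fingers":0},{"travel":[0,0,0],"roll":10,"fingers":0},{"travel":[0,0,0],"roll":10,"fingers":0},{"travel":[0,0,0],"roll":10,"fingers":0}]'

```text
time_s: 17.5
tcp_pos: [0.4886, 0.1342, 0.2316]
ee_rot: [[0.172, -0.985, -0.0], [-0.985, -0.172, -0.0], [0.0, 0.0, -1.0]]
wrist_force: [1.0, -0.5, 1.6]
gripper_width: 0.41
```

Run:
```python
from h import *
for i in range(3):
    s=sense(); capture('scene')
    for k in('time_s','joints','effort','wrist_force','moment'): print(k,np.round(s[k],3))
```

```text
time_s 17.5
joints [ 3.3749e+01  1.0573e+01 -1.6029e+01  1.5000e-02 -6.3407e+01 -2.3825e+01]
effort [ -0.033 -27.236  17.661   3.688   0.105  -0.254]
wrist_force [ 0.995 -0.465  1.586]
moment [-0.104  0.118  0.287]
time_s 17.55
joints [ 3.3751e+01  1.0573e+01 -1.6027e+01  1.2000e-02 -6.3409e+01 -2.3837e+01]
effort [-2.1000e-02 -2.7208e+01  1.7657e+01  3.6740e+00  1.1600e-01 -2.5300e-01]
wrist_force [-0.158  0.079  1.088]
moment [-0.147  0.16   0.281]
time_s 17.6
joints [ 3.3748e+01  1.0570e+01 -1.6028e+01  1.2000e-02 -6.3406e+01 -2.3847e+01]
effort [-1.1000e-02 -2.7180e+01  1.7654e+01  3.6610e+00  1.2600e-01 -2.5800e-01]
wrist_force [ 0.464 -0.698  1.882]
moment [-0.182  0.159  0.268]
```

Clockwise gives a clear stop (0.28 N·m, j6 effort -0.25, against about 0 counter-clockwise). So it opens counter-clockwise.

Call:
arm_command --rows '[{"travel":[0,0,0],"roll":-5,"fingers":0},{"travel":[0,0,0],"roll":-13,"fingers":0},{"travel":[0,0,0],"roll":-21,"fingers":0},{"travel":[0,0,0],"roll":-29,"fingers":0},{"travel":[0,0,0],"roll":-37,"fingers":0},{"travel":[0,0,0],"roll":-45,"fingers":0},{"travel":[0,0,0],"roll":-53,"fingers":0},{"travel":[0,0,0],"roll":-61,"fingers":0},{"travel":[0,0,0],"roll":-66,"fingers":0},{"travel":[0,0,0],"roll":-66,"fingers":0}]'

```text
time_s: 18.65
tcp_pos: [0.4887, 0.1344, 0.2316]
ee_rot: [[0.97, -0.245, 0.0], [-0.245, -0.97, 0.0], [0.0, -0.0, -1.0]]
wrist_force: [-1.1, -0.5, 1.0]
gripper_width: 0.413
```

Run:
```python
from h import *
s=sense()
for k in('time_s','tcp_pos','joints','effort','wrist_force','moment','gripper_width'): print(k,np.round(s[k],3))
```

```text
time_s 18.65
tcp_pos [0.489 0.134 0.232]
joints [ 3.3749e+01  1.0578e+01 -1.6015e+01 -1.1000e-02 -6.3386e+01  4.2086e+01]
effort [-1.4000e-02 -2.7328e+01  1.7528e+01  3.7870e+00  7.5000e-02  3.1900e-01]
wrist_force [-1.133 -0.459  0.974]
moment [-0.135  0.058  0.024]
gripper_width 0.413
```

Call:
arm_command --rows '[{"travel":[0,0,0],"roll":-8,"fingers":0},{"travel":[0,0,0],"roll":-16,"fingers":0},{"travel":[0,0,0],"roll":-24,"fingers":0},{"travel":[0,0,0],"roll":-32,"fingers":0},{"travel":[0,0,0],"roll":-40,"fingers":0},{"travel":[0,0,0],"roll":-46,"fingers":0},{"travel":[0,0,0],"roll":-50,"fingers":0},{"travel":[0,0,0],"roll":-52,"fingers":0},{"travel":[0,0,0],"roll":-52,"fingers":0},{"travel":[0,0,0],"roll":-52,"fingers":0}]'

```text
time_s: 19.65
tcp_pos: [0.4887, 0.1343, 0.2316]
ee_rot: [[0.791, 0.612, 0.0], [0.612, -0.791, 0.0], [0.0, 0.0, -1.0]]
wrist_force: [0.5, 0.2, 1.7]
gripper_width: 0.412
```

Run:
```python
from h import *
for i in range(2):
    s=sense(); im,d=capture('wrist')
    for k in('time_s','tcp_pos','joints','effort','wrist_force','moment','gripper_width'): print(k,np.round(s[k],3))
save('w5',im)
```

```text
time_s 19.65
tcp_pos [0.489 0.134 0.232]
joints [ 3.3748e+01  1.0578e+01 -1.6018e+01 -1.0000e-03 -6.3387e+01  9.4002e+01]
effort [-5.9000e-02 -2.7243e+01  1.7448e+01  3.7170e+00  5.2000e-02 -8.0000e-03]
wrist_force [0.505 0.202 1.695]
moment [-0.113  0.061  0.097]
gripper_width 0.412
time_s 19.7
tcp_pos [0.489 0.134 0.232]
joints [ 3.3749e+01  1.0574e+01 -1.6018e+01 -3.0000e-03 -6.3387e+01  9.4020e+01]
effort [-5.6000e-02 -2.7233e+01  1.7425e+01  3.7190e+00  4.4000e-02 -3.0000e-03]
wrist_force [ 0.539 -0.92   0.907]
moment [-0.143  0.066 -0.001]
gripper_width 0.415
```

113° net, no resistance. Lift gently a little and check the pull.

Call:
arm_command --rows '[{"travel":[0,0,-0.1],"roll":0,"fingers":0},{"travel":[0,0,-0.2],"roll":0,"fingers":0},{"travel":[0,0,-0.3],"roll":0,"fingers":0},{"travel":[0,0,-0.4],"roll":0,"fingers":0},{"travel":[0,0,-0.4],"roll":0,"fingers":0}]'

```text
time_s: 20.25
tcp_pos: [0.4886, 0.1343, 0.2356]
ee_rot: [[0.79, 0.614, 0.0], [0.614, -0.79, 0.0], [0.0, 0.0, -1.0]]
wrist_force: [-0.3, -0.1, -0.5]
gripper_width: 0.413
```

No resistance (about -0.5 N), so lift on.

Call:
arm_command --rows '[{"travel":[0,0,-0.8],"roll":0,"fingers":0},{"travel":[0,0,-1.8],"roll":0,"fingers":0},{"travel":[0,0,-2.8],"roll":0,"fingers":0},{"travel":[0,0,-3.8],"roll":0,"fingers":0},{"travel":[0,0,-5],"roll":0,"fingers":0},{"travel":[0,0,-6.5],"roll":0,"fingers":0},{"travel":[0,0,-8],"roll":0,"fingers":0},{"travel":[0,0,-9],"roll":0,"fingers":0},{"travel":[0,0,-9],"roll":0,"fingers":0},{"travel":[0,0,-9],"roll":0,"fingers":0}]'

```text
time_s: 21.25
tcp_pos: [0.4883, 0.1343, 0.3253]
ee_rot: [[0.79, 0.614, -0.001], [0.614, -0.79, 0.0], [-0.0, -0.001, -1.0]]
wrist_force: [-0.3, 0.6, -0.4]
gripper_width: 0.417
```

Run:
```python
from h import *
s=sense(); print(s['tcp_pos'],s['wrist_force'],s['gripper_width'])
im,d=capture('scene'); P=cloud('scene',d).reshape(-1,3)
u,v=map(int,pix('scene',(.5,.06,.2))); save('s6',cv2.resize(im[v-110:v+110,u-140:u+140],None,fx=2.8,fy=2.6,interpolation=cv2.INTER_CUBIC))
for n in('scene','top'):
    im,d=capture(n); P=cloud(n,d).reshape(-1,3)
    for nm,c,r,a,b in (('tin',(.509,-.052),.06,.085,.115),('bin',(.78,-.15),.12,.055,.08),('spare',(.509,.256),.035,.243,.27),('outlet',(.489,.134),.03,.225,.27),('held cap',(.489,.134),.03,.29,.35)):
        m=(np.hypot(P[:,0]-c[0],P[:,1]-c[1])<r)&(P[:,2]>a)&(P[:,2]<b); t=P[m]
        if len(t): print(n,nm,len(t),t.min(0).round(3),t.max(0).round(3))
```

```text
[0.48832119 0.13425546 0.32531007] [-0.30727669  0.56088245 -0.41781455] 0.41663222864514743
scene tin 286 [ 0.466 -0.095  0.085] [ 0.551 -0.011  0.115]
scene bin 423 [ 0.712 -0.21   0.055] [ 0.844 -0.096  0.077]
scene spare 204 [0.49  0.237 0.243] [0.529 0.273 0.255]
scene outlet 64 [0.477 0.124 0.225] [0.499 0.146 0.244]
scene held cap 407 [0.47  0.105 0.309] [0.515 0.162 0.35 ]
top tin 88 [ 0.469 -0.092  0.087] [ 0.549 -0.011  0.109]
top bin 141 [ 0.715 -0.205  0.056] [ 0.842 -0.097  0.08 ]
top held cap 8 [0.469 0.12  0.334] [0.498 0.132 0.342]
```

View pics/s6.png

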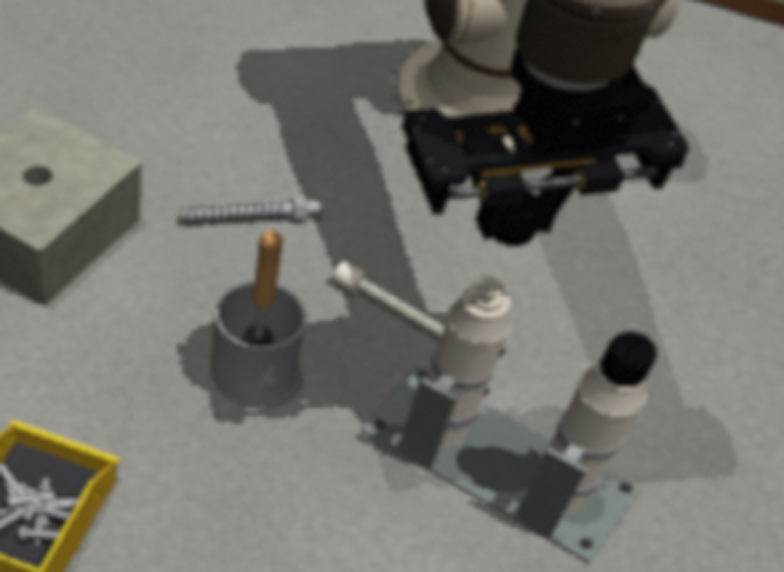

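The picture shows the outlet bare (490,295), the cap held in the gripper (515,220) about 9 cm above its seat, and the spare still capped (628,358). The brush stands in the upright tin (258,320), and the bin hasn't moved. Handing in.

```bash
python3 -c "
from station import *
print(finish_job())"
```

```text
the job is handed in; nothing more can be done
None
```

The job is done and handed in at about 21 s of the 67 s allowed; `finish_job()` reports no verdict.

- **Brushing:** I made two full strokes of about 74 mm each. At each bottom the wrist force showed contact with the floor of the hole. A picture of the first top position showed the lower end about at the mouth; the second top was judged only from the same height. I then stood the brush head-down in the tin and let go.
- **Cap:** I tried 5° each way. Clockwise hit a stop (0.28 N·m) and counter-clockwise ran free, so I turned it about 113° counter-clockwise and lifted it about 9 cm with no resistance. One joint-6 effort reading partway through the turn was high, but the wrist moment showed no resistance and the effort was back at zero by the end of the turn.

**Last checks:** The outlet is bare and the cap is held at a grip of 36 mm. The spare is still capped, and the tin stands with the brush upright in it. The tin and bin read within about 2 mm of their first positions in the main camera view. The top camera's bin edge differed by up to 9 mm, which I put down to depth scatter. The highest force I read was about 4 N, and no check failed.

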